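One turn of the sample mixer's hand wheel

TASK

Mix the blood sample tubes once, end over end: with the fingertips, gently push the mixer's hand wheel round clockwise (seen from above) by its upright red handle through exactly one full turn, so that the handle is back where it started, then leave it and back away. Only push the handle, do not grip it, and leave everything else on the desk where it stands.

Things in the scene. Friction and masses are not known exactly. Their poses are not given: they have to be found in the camera images.
- mixer: Fixed tube mixer: white box with a blue band, 170 x 170 mm, top 115 mm above the desk; a hand wheel lies flat on top, its vertical axis through the box's centre. Origin at the centre of the underside. On its +x side a carrier with four capped tubes (out to 190 mm from the origin, 60 mm to either side, under 140 mm high) is geared one to one to the wheel: caps up before and after one turn.
- wheel (a joint): Angle of the hand wheel in rad: 0 at the start, grows clockwise seen from above, 6.283 is one full turn. It turns freely both ways with no stop or click; friction (about 0.15 N m, so some 2 N pushed at the handle) makes it stay where it is left.
- wheel_center (a point): Point on the wheel's vertical axis, level with the handle's foot, 153 mm above the desk; fixed. The wheel has a black rim of mean radius 70 mm, 13 mm thick, three spokes (the one to the handle red) and a steel hub of radius 19 mm; nothing of it but the handle rises more than 5 mm above this point.
- handle: Upright red round handle, 20 mm in diameter, 60 mm tall, on the rim at the end of the red spoke, 70 mm from the wheel's axis; it travels with the wheel and spins easily on its own pin. Origin at its foot, on its centre line. At the start it may stand anywhere round the wheel.
- wash_bottle: Loose white bottle with a red cap, 60 mm in diameter, 130 mm tall, standing beside the mixer; origin at the centre of its underside. Not to be disturbed.
- dropper: Loose amber dropper bottle with a blue cap, 34 mm in diameter, 75 mm tall, beside the mixer; origin at the centre of its underside. Not to be disturbed.
- meter: Loose red hand-held blood meter lying beside the mixer, 160 x 90 x 40 mm; origin at the centre of its underside. Not to be disturbed.
- tub: Loose yellow lidded tub, 138 x 108 x 60 mm, on the left part of the desk; origin at the centre of its underside. Not to be disturbed.
- pen_pot: Loose black pen pot, 74 mm in diameter, 100 mm tall with pens to 150 mm, on the left part of the desk; origin at the centre of its underside. Not to be disturbed.
- basket: Loose orange open basket, 200 x 130 x 70 mm, on the right far part of the desk; origin at the centre of its underside. Not to be disturbed.

How it is judged:
On the way, in this order (a step that is already met when the one before it is completed fails the run):
1. a finger pushes on the handle as the wheel passes the first quarter turn (value of joint wheel between 1.1 and 2.4 rad and contact force between the fingers and handle above 0.2 N), for 0.04 s.
2. a finger pushes on the handle as the wheel passes the half turn (value of joint wheel between 2.7 and 4 rad and contact force between the fingers and handle above 0.2 N), for 0.04 s.
3. a finger pushes on the handle as the wheel passes the third quarter (value of joint wheel between 4.3 and 5.6 rad and contact force between the fingers and handle above 0.2 N), for 0.04 s.
At the end, for the whole second after the job is handed in: The wheel has been turned clockwise by one full turn, within 0.2 rad (11 degrees, 14 mm at the handle), and is at rest; the loose things on the desk are within 20 mm of where they stood (value of joint wheel between 6.083 and 6.483 rad and velocity of joint wheel between -0.05 and 0.05 rad/s and distance of each of wash_bottle, dropper, meter, tub, pen_pot, basket from where it was at the start of the episode below 0.02 m); the robot touches nothing.
It fails at once if the handle is shoved or squeezed roughly (over 18 N) (contact force between the fingers and handle above 18 N).
It fails at once if the handle is gripped between the fingers instead of pushed (horizontal distance between the grasp point and handle below 0.009 m and z of the grasp point in the frame of handle below 0.075 m and contact force between the fingers and handle above 5 N).
It fails at once if the wheel is turned over 0.4 rad the wrong way, or over 0.6 rad beyond one turn (value of joint wheel below -0.4 rad or value of joint wheel above 6.883 rad).
It fails at once if a bystander is shifted or lifted by more than 20 mm (distance of any of wash_bottle, dropper, meter, tub, pen_pot, basket from where it was at the start of the episode above 0.02 m).
It fails at once if a bottle or the pen pot is tipped over (angle between any of wash_bottle, dropper, pen_pot's own z axis and vertical above 0.5 rad).
It also fails if it takes over 64 s, if anything falls off the work surface, if the arm or the gripper's body presses on something with over 40 N, if the wrist force passes 120 N, or if a joint passes its speed limit or range.

ROBOT

A 6-joint arm with a two-finger parallel gripper is mounted at the origin on the work surface. World frame = base frame: x ahead of the robot, y to its left, z up, the work surface at z = 0. Lengths are in m, angles in rad, forces in N, time in s.
With the tool pointing down it reaches from about 0.3 to 0.775 m from the base axis. Payload 14.6 kg.
Tool frame: the origin (TCP) lies on the centre line of the jaws, within the pads' length; the fingertips stand 19 mm ahead of it and the grasp point (between the pads) is the TCP; z points along the fingers, y is the direction in which the jaws open and shut (so a half turn about z gives the same grasp; the last joint's range is limited). The gripper opens to 94 mm and grips with 3 to 60 N. Pads are 16 mm wide; open, the fingers measure 119 mm over their backs; the gripper's body (75 mm by 177 mm) begins 78 mm behind the grasp point.
Start: joints at [-1.178, 0.3, 1.521, -0, 1.321, -0.067], TCP at [0.244, -0.493, 0.224] pointing down, gripper open.
Joint ranges: [-3.03, 3.03], [-0.79, 2.21], [0.23, 2.52], [-1.04, 4.18], [0, 3.07], [-2.55, 2.55]. Speed limits (rad/s): [2.22, 2.22, 2.57, 3.14, 3.14, 3.14].

INTERFACE

Orientations are given as [roll, pitch, yaw] about the fixed x, y, z axes, in that order (R = Rz(yaw) Ry(pitch) Rx(roll)).
In Python, from station import ctrl gives the robot as it stands. The module is installed in compiled form; this text tells all that it offers.
- The arm moves only by the shell command python3 -m creep 'ROWS' [FORCE]. ROWS is a JSON object of lists of equal length, an entry for each row: "translation": the shift along the world's x, y, z in mm, a list of three; "yaw": the turn about the world's z in rad; "gripper": the closure in counts, from 0 (fully open) to 255 (shut). A call has 1 to 5 rows; each row is the pose to reach, as a shift and turn from the pose measured when the call began; what a row does not reach only later rows make up. A row lasts 1/12 s, in which the tool goes at most 41.7 mm and 7.16 degrees, less where a joint would pass 70% of its speed; a pose out of reach is approached as far as the arm can. A call with a gripper value outside its range is refused whole. The fingers move at their own pace and stop on an object; FORCE is the grip in N (left out, the last holds). Time passes only in rows, so rows that repeat a pose let the fingers close. It gives the time, the measured TCP pose, the force and the opening at its end, in the units of the state.
- ctrl.get_obs(): the state, without advancing time (a new reading comes with each control period).
- ctrl.camera(name): name is "side" or "top" or "wrist"; returns a dict with "pixels" (480x640x3 uint8, red, green, blue), "depth" (480x640 float32, m along the optical axis (not along the pixel's ray), 0 where there is no reading), "fx", "fy", "cx", "cy" (pixels), "R" (3x3) and "t" (3): a world point X has camera coordinates R X + t; the wrist camera has in their place "tool_from_camera" (4x4, takes a point from camera to tool coordinates, whose origin is the TCP and whose axes are the flange's). Camera axes: x right, y down, z forward; pixel columns grow to the right and rows downward; lengths in m; the calibration is good to about 2 mm. A picture is of the moment at which its call begins: read the wrist's pose just before it.
- ctrl.hand_in(): hands the job in, once; it reports no verdict.
The state is a dict: "time_s": time; "qpos": joint angles; "joint_vel": joint speeds; "tau": joint torques, N m; "ee_pos": TCP position; "eef_rot": TCP orientation; "force": force on the tool from outside, world axes, zero at the start; "moment": the same for the moment, N m; "grip_width": finger opening in m.
Only numpy, scipy, OpenCV 4.12 (cv2) and the standard library are available. Lean on these libraries where they do the work, as an engineer would, in place of code of your own. Each camera call takes 0.05 s, during which the arm holds its last target. There are 200 camera calls.

## Working session

There is one attempt and no reset: what is moved stays moved. The work goes in short steps, Python scripts to look and compute and a shell command to move; the robot and the scene stay as the last step left them, time stands still between calls to the robot, and variables do not carry over. Pictures are saved under pics/ and viewed, about 8 in all and at most 12, crops included, and the job is handed in when it is done.

```bash
mkdir -p pics
cat > h.py <<'E'
import numpy as np,cv2
from station import ctrl
def snap(n,f):
    c=ctrl.camera(n); np.savez('last_'+n+'.npz',**{k:v for k,v in c.items()})
    cv2.imwrite('pics/'+f,c['pixels'][:,:,::-1]); return c
def world(c,u,v,d=None,z=None):
    r=np.array([(u-c['cx'])/c['fx'],(v-c['cy'])/c['fy'],1.])
    R,t=np.array(c['R']),np.array(c['t']); o=-R.T@t; w=R.T@r
    if z is not None: return o+w*(z-o[2])/w[2]
    if d is None: d=float(c['depth'][int(v),int(u)])
    return o+w*d
E
python3 - <<'E'
from h import *
print(ctrl.get_obs())
snap('top','top1.png');snap('side','side1.png')
E
```

```text
{'time_s': 0.0, 'qpos': array([-1.17758338e+00,  3.00456442e-01,  1.52156987e+00,  2.01263289e-06,
        1.32067087e+00, -6.66052172e-02]), 'joint_vel': array([ 0.00049465,  0.00063922,  0.00051386,  0.00137593, -0.00071183,
       -0.00104807]), 'tau': array([ 2.79213069e-03, -5.31800258e+01, -3.52733982e+01,  7.09813088e-02,
        2.44384323e-02, -8.89295166e-05]), 'ee_pos': array([ 0.243989  , -0.49266328,  0.22389909]), 'eef_rot': array([-3.14049071e+00, -7.54579692e-05,  4.59817624e-01]), 'force': array([0.57564061, 0.66012788, 0.87368538]), 'moment': array([ 0.00204409, -0.02581368, -0.00883412]), 'grip_width': 0.0936406639539283}
```

View pics/top1.png

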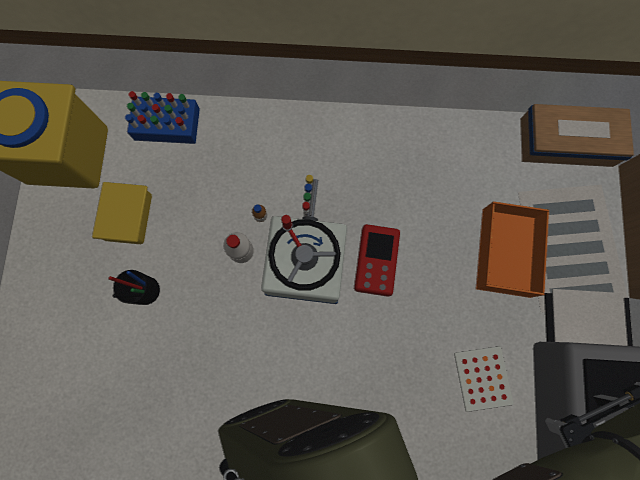

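View pics/side1.png

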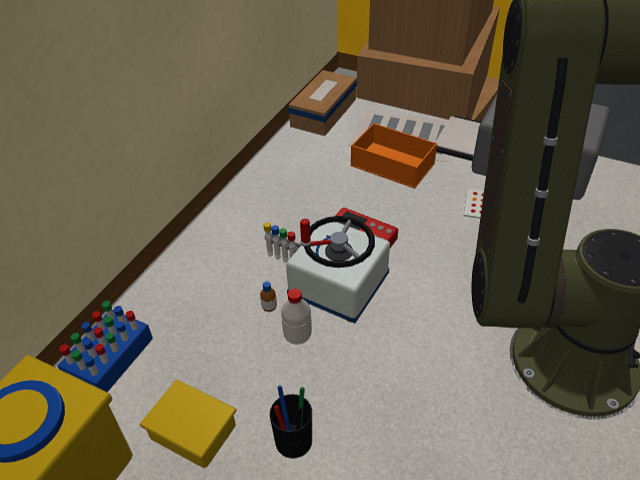

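The top view shows the wheel hub at about (305,255) and the red handle's top at about (286,219). The wash bottle is at (237,245), the dropper at (259,212), the meter at (377,260) and the tubes at (308,190).

```bash
cat > loc.py <<'E'
from h import *
def handle(n,zlo=.165,zhi=.23,ctr=None):
    c=dict(np.load('last_'+n+'.npz')); p=c['pixels'].astype(int)
    m=(p[...,0]>90)&(p[...,1]<p[...,0]*.4)&(p[...,2]<p[...,0]*.4)&(c['depth']>0)
    v,u=np.nonzero(m); d=c['depth'][v,u]
    r=np.stack([(u-c['cx'])/c['fx'],(v-c['cy'])/c['fy'],np.ones(len(u))])*d
    X=(c['R'].T@(r-c['t'][:,None])).T
    k=(X[:,2]>zlo)&(X[:,2]<zhi)
    if ctr is not None: k&=np.hypot(*(X[:,:2]-ctr).T)<.1
    return X[k],u[k],v[k]
E
python3 - <<'E'
from loc import *
for n in('top','side'):
    c=dict(np.load('last_'+n+'.npz'))
    print(n,'cam',-c['R'].T@c['t'],c['fx'])
    X,u,v=handle(n); print(len(X),X.min(0),X.max(0),np.median(X,0),u.min(),u.max(),v.min(),v.max())
    # rim: dark pixels at z~.153
    p=c['pixels'].astype(int); vv,uu=np.nonzero((p.max(2)<50)&(c['depth']>0)); d=c['depth'][vv,uu]
    r=np.stack([(uu-c['cx'])/c['fx'],(vv-c['cy'])/c['fy'],np.ones(len(uu))])*d
    Y=(c['R'].T@(r-c['t'][:,None])).T; Y=Y[(Y[:,2]>.14)&(Y[:,2]<.165)&(Y[:,0]>.3)&(abs(Y[:,1])<.25)]
    A=np.c_[2*Y[:,:2],np.ones(len(Y))]; s=np.linalg.lstsq(A,(Y[:,:2]**2).sum(1),rcond=None)[0]
    print('rim',len(Y),s[:2],np.sqrt(s[2]+s[0]**2+s[1]**2),Y[:,2].mean())
c=dict(np.load('last_top.npz'))
print('hub',world(c,305,255,z=.158),'handletop',world(c,286,219,z=.213))
for k,uv,z in(('wash cap',(235,241),.13),('drop',(259,209),.075),('meterL',(358,260),.04),('tubes',(309,180),.13)):print(k,world(c,*uv,z=z))
E
```

```text
top cam [ 0.35291765 -0.00736155  1.11562095] 467.30280266687015
53 [0.56964551 0.05335387 0.21022933] [0.58500419 0.06771618 0.21621652] [0.577322   0.05996229 0.21346275] 282 289 215 222
rim 1111 [0.51872133 0.02104782] 0.06841706789244213 0.15268566290762986
side cam [0.1285827  0.85629247 1.03508479] 606.6423827222875
41 [0.56712432 0.05343479 0.20845541] [0.58299294 0.07393857 0.21591214] [0.57387824 0.06421877 0.21152796] 300 308 219 224
rim 861 [0.51524903 0.02627179] 0.06911298531734758 0.15020160238395452
hub [0.51559517 0.01864142 0.158     ] handletop [0.57652201 0.05945504 0.213     ]
wash cap [0.54193301 0.17172685 0.13      ]
drop [0.63075239 0.13353596 0.075     ]
meterL [ 0.53115753 -0.10201809  0.04      ]
tubes [0.68885925 0.02108713 0.13      ]
```

```bash
python3 -m creep '{"translation":[[0,0,40],[5,10,70],[23,45,70],[41,80,70],[59,115,70]],"yaw":[0,0,0,0,0],"gripper":[255,255,255,255,255]}' 30
python3 -m creep '{"translation":[[18,35,0],[36,70,0],[54,105,0],[72,140,0],[90,175,0]],"yaw":[0,0,0,0,0],"gripper":[255,255,255,255,255]}'
python3 -m creep '{"translation":[[18,35,0],[36,70,0],[54,105,0],[72,140,0],[90,175,0]],"yaw":[0,0,0,0,0],"gripper":[255,255,255,255,255]}'
```

```text
time_s: 0.52
ee_pos: [0.3032, -0.3763, 0.2939]
eef_rot: [-3.14, -0.0, 0.459]
force: [1.2, -0.3, 0.3]
grip_width: 0.0641
time_s: 0.93
ee_pos: [0.3935, -0.1994, 0.2938]
eef_rot: [-3.14, -0.0, 0.458]
force: [0.6, -0.8, 0.8]
grip_width: 0.0304
time_s: 1.35
ee_pos: [0.4839, -0.0224, 0.2937]
eef_rot: [-3.14, 0.0, 0.459]
force: [1.5, -1.1, 0.1]
grip_width: 0.0004
```

```bash
python3 -m creep '{"translation":[[18,34,0],[36,67,0],[54,100,0],[60,110,0],[60,110,0]],"yaw":[0,0,0,0,0],"gripper":[255,255,255,255,255]}'
python3 - <<'E'
from h import *
o=ctrl.get_obs(); print(o['ee_pos'],o['eef_rot'])
c=snap('wrist','w1.png'); print(c['tool_from_camera'],c['fx'])
E
```

```text
time_s: 1.77
ee_pos: [0.5443, 0.0897, 0.2927]
eef_rot: [-3.14, 0.001, 0.462]
force: [-0.7, -0.1, -1.0]
grip_width: 0.0004
[0.54432874 0.08972445 0.29267597] [-3.13966918e+00  1.45285464e-03  4.61502624e-01]
[[-8.79594257e-04 -9.63187004e-01 -2.68830842e-01  7.89180259e-02]
 [ 9.99999502e-01 -7.20710109e-04 -6.89709588e-04 -3.83312500e-04]
 [ 4.70570206e-04 -2.68831315e-01  9.63187159e-01 -1.60479178e-01]
 [ 0.00000000e+00  0.00000000e+00  0.00000000e+00  1.00000000e+00]] 342.59002509672086
```

View pics/w1.png

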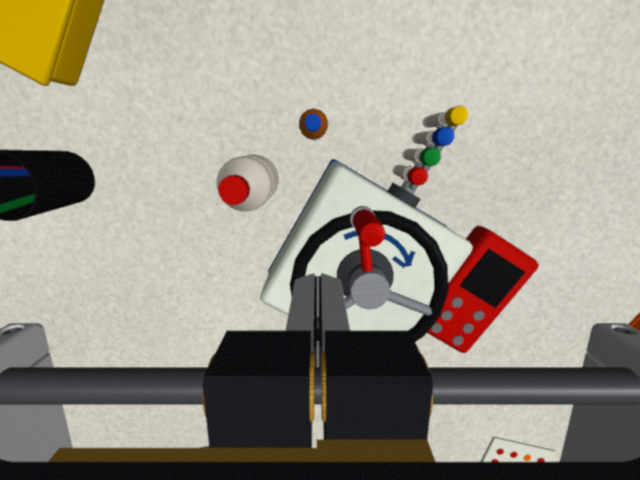

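The wrist view shows the closed fingertips at about (318,285). They are to the left of the handle, whose top is at (371,233), with the hub at (370,290). That puts them on the counter-clockwise side, as I want.

```bash
cat >> loc.py <<'E'
from scipy.spatial.transform import Rotation as Ro
def wcam(c,o):
    T=np.eye(4);T[:3,:3]=Ro.from_euler('xyz',o['eef_rot']).as_matrix();T[:3,3]=o['ee_pos']
    M=np.linalg.inv(T@c['tool_from_camera']); c['R']=M[:3,:3];c['t']=M[:3,3];return c
C=np.array([.5175,.0225]);
E
python3 - <<'E'
from loc import *
c=wcam(dict(np.load('last_wrist.npz')),ctrl.get_obs())
print(world(c,371,233,z=.213),world(c,370,289,z=.158))
# plan: waypoints at TCP angle
for a in range(68,-330,-10): print(a,(1000*(C+.07*np.array([np.cos(np.radians(a)),np.sin(np.radians(a))]))).round(0),end=' ')
E
```

```text
[0.57630753 0.06171056 0.213     ] [0.51985082 0.02249107 0.158     ]
68 [544.  87.] 58 [555.  82.] 48 [564.  75.] 38 [573.  66.] 28 [579.  55.] 18 [584.  44.] 8 [587.  32.] -2 [587.  20.] -12 [586.   8.] -22 [582.  -4.] -32 [577. -15.] -42 [570. -24.] -52 [561. -33.] -62 [550. -39.] -72 [539. -44.] -82 [527. -47.] -92 [515. -47.] -102 [503. -46.] -112 [491. -42.] -122 [480. -37.] -132 [471. -30.] -142 [462. -21.] -152 [456. -10.] -162 [451.   1.] -172 [448.  13.] -182 [448.  25.] -192 [449.  37.] -202 [453.  49.] -212 [458.  60.] -222 [465.  69.] -232 [474.  78.] -242 [485.  84.] -252 [496.  89.] -262 [508.  92.] -272 [520.  92.] -282 [532.  91.] -292 [544.  87.] -302 [555.  82.] -312 [564.  75.] -322 [573.  66.]
```

```bash
python3 -m creep '{"translation":[[0,0,-35],[0,0,-70],[0,0,-95],[0,0,-103],[0,0,-103]],"yaw":[0,0,0,0,0],"gripper":[255,255,255,255,255]}'
python3 -m creep '{"translation":[[3,-1,0],[6,-3,0],[10,-6,0],[14,-9,0],[18,-12,0]],"yaw":[0,0,0,0,0],"gripper":[255,255,255,255,255]}'
```

```text
time_s: 2.23
ee_pos: [0.5429, 0.0868, 0.1887]
eef_rot: [-3.139, 0.004, 0.459]
force: [0.4, 0.3, 1.3]
grip_width: 0.0003
time_s: 2.65
ee_pos: [0.5616, 0.0746, 0.1895]
eef_rot: [-3.139, 0.003, 0.459]
force: [-2.1, 2.0, 2.1]
grip_width: 0.0003
```

```bash
python3 -m creep '{"translation":[[5,-3,0],[9,-7,0],[13,-12,0],[16,-17,0],[19,-23,0]],"yaw":[0,0,0,0,0],"gripper":[255,255,255,255,255]}'
python3 -m creep '{"translation":[[2.5,-5.5,0],[4,-11.5,0],[5.5,-17.5,0],[6.5,-23.5,0],[6.5,-29.5,0]],"yaw":[0,0,0,0,0],"gripper":[255,255,255,255,255]}'
```

```text
time_s: 3.07
ee_pos: [0.5809, 0.0512, 0.1896]
eef_rot: [-3.139, 0.003, 0.459]
force: [-1.5, 2.0, 2.6]
grip_width: 0.0004
time_s: 3.48
ee_pos: [0.5876, 0.0211, 0.1895]
eef_rot: [-3.139, 0.003, 0.459]
force: [-0.2, 3.4, 0.3]
grip_width: 0.0005
```

```bash
python3 -m creep '{"translation":[[-0.5,-7,0],[-2,-14,0],[-4,-21,0],[-6.5,-28,0],[-10,-34,0]],"yaw":[0,0,0,0,0],"gripper":[255,255,255,255,255]}'
python3 -m creep '{"translation":[[-4,-6,0],[-9,-12,0],[-14,-17,0],[-20,-21,0],[-26,-25,0]],"yaw":[0,0,0,0,0],"gripper":[255,255,255,255,255]}'
python3 - <<'E'
from loc import *
for n in('top','side'):
    snap(n,n+'2.png'); X,u,v=handle(n,ctr=C); print(n,len(X),np.median(X,0) if len(X) else '')
E
```

```text
time_s: 3.9
ee_pos: [0.5774, -0.0139, 0.1896]
eef_rot: [-3.139, 0.003, 0.459]
force: [1.7, 2.0, 0.4]
grip_width: 0.0003
time_s: 4.32
ee_pos: [0.5507, -0.0392, 0.1895]
eef_rot: [-3.139, 0.003, 0.459]
force: [1.9, 2.2, -0.4]
grip_width: 0.0004
top 0 
side 1 [ 0.53617749 -0.03598106  0.17166801]
```

View pics/side2.png

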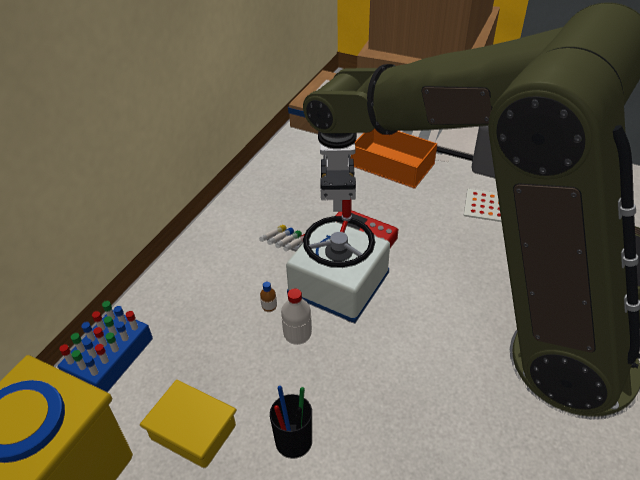

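The side view shows the handle at (346,208), just ahead of the fingers. The tubes are lying horizontal, so the wheel has turned a bit over a quarter, and nothing else has moved. I'll carry on.

```bash
python3 -m creep '{"translation":[[-6,-3,0],[-13,-6,0],[-20,-8,0],[-27,-8.5,0],[-34,-8.5,0]],"yaw":[0,0,0,0,0],"gripper":[255,255,255,255,255]}'
python3 -m creep '{"translation":[[-7,0.5,0],[-14,1.5,0],[-21,4,0],[-28,7,0],[-34,11,0]],"yaw":[0,0,0,0,0],"gripper":[255,255,255,255,255]}'
```

```text
time_s: 4.83
ee_pos: [0.5158, -0.048, 0.1897]
eef_rot: [-3.14, 0.003, 0.458]
force: [3.6, 0.9, -0.5]
grip_width: 0.0005
time_s: 5.25
ee_pos: [0.4809, -0.0369, 0.1897]
eef_rot: [-3.14, 0.003, 0.458]
force: [2.3, -1.9, -0.7]
grip_width: 0.0006
```

```bash
python3 -m creep '{"translation":[[-6,4.5,0],[-12,9,0],[-17,14.5,0],[-21,20.5,0],[-25,26.5,0]],"yaw":[0,0,0,0,0],"gripper":[255,255,255,255,255]}'
python3 -m creep '{"translation":[[-3.5,7,0],[-6,14,0],[-7.5,21,0],[-8.5,28,0],[-8.5,35,0]],"yaw":[0,0,0,0,0],"gripper":[255,255,255,255,255]}'
```

```text
time_s: 5.67
ee_pos: [0.4555, -0.0098, 0.1897]
eef_rot: [-3.14, 0.003, 0.458]
force: [2.0, -2.3, -1.1]
grip_width: 0.0004
time_s: 6.08
ee_pos: [0.4467, 0.026, 0.1896]
eef_rot: [-3.14, 0.004, 0.458]
force: [-0.7, -2.7, 0.2]
grip_width: 0.0003
```

```bash
python3 -m creep '{"translation":[[1.5,7,0],[3,14,0],[5.5,21,0],[8.5,28,0],[12,34,0]],"yaw":[0,0,0,0,0],"gripper":[255,255,255,255,255]}'
python3 -m creep '{"translation":[[4,6,0],[9,11.5,0],[14.5,16.5,0],[20.5,20.5,0],[26.5,24.5,0]],"yaw":[0,0,0,0,0],"gripper":[255,255,255,255,255]}'
python3 - <<'E'
from loc import *
for n in('top','side'):
    snap(n,n+'3.png'); X,u,v=handle(n,ctr=C); print(n,len(X),np.median(X,0) if len(X) else '')
E
```

```text
time_s: 6.5
ee_pos: [0.459, 0.0608, 0.1896]
eef_rot: [-3.139, 0.004, 0.458]
force: [-1.6, -1.1, 0.0]
grip_width: 0.0004
time_s: 6.92
ee_pos: [0.4861, 0.0857, 0.1895]
eef_rot: [-3.139, 0.004, 0.458]
force: [-2.3, -2.4, 1.0]
grip_width: 0.0006
top 0 
side 0
```

View pics/side3.png

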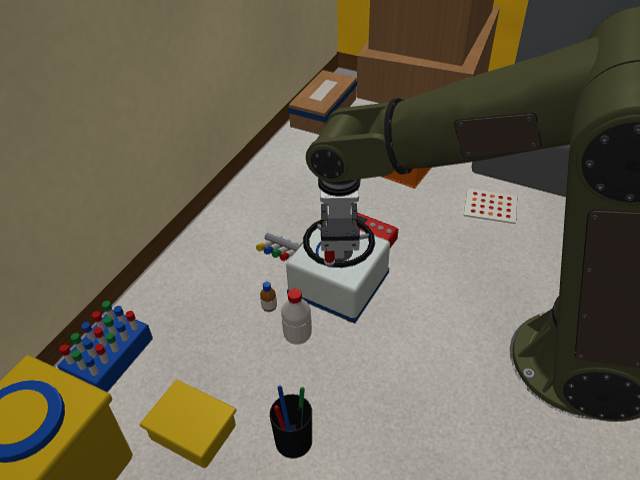

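```bash
python3 -m creep '{"translation":[[6.5,2,0],[13.5,4,0],[20.5,5.5,0],[28,6.5,0],[35,6.5,0]],"yaw":[0,0,0,0,0],"gripper":[255,255,255,255,255]}'
python3 -m creep '{"translation":[[6,-0.5,0],[12,-2,0],[18,-3.5,0],[24,-5.5,0],[29,-8,0]],"yaw":[0,0,0,0,0],"gripper":[255,255,255,255,255]}'
python3 - <<'E'
from loc import *
o=ctrl.get_obs(); print(o['ee_pos'],o['eef_rot'],o['force'])
snap('wrist','w4.png'); c=snap('side','side4.png'); X,u,v=handle('side',ctr=C); print(len(X),np.median(X,0) if len(X) else '')
a=cv2.resize(c['pixels'][150:310,230:430,::-1],(800,640)); cv2.imwrite('pics/s4c.png',a[:600])
E
```

```text
time_s: 7.43
ee_pos: [0.5221, 0.0925, 0.1894]
eef_rot: [-3.139, 0.004, 0.459]
force: [-3.5, -0.4, 0.2]
grip_width: 0.0008
time_s: 7.85
ee_pos: [0.5518, 0.0844, 0.1893]
eef_rot: [-3.139, 0.004, 0.459]
force: [-1.3, 1.3, 0.0]
grip_width: 0.0003
[0.55178258 0.08438214 0.18931981] [-3.13889668  0.00356169  0.45871992] [-1.30881383  1.30206451  0.01218675]
0
```

View pics/w4.png

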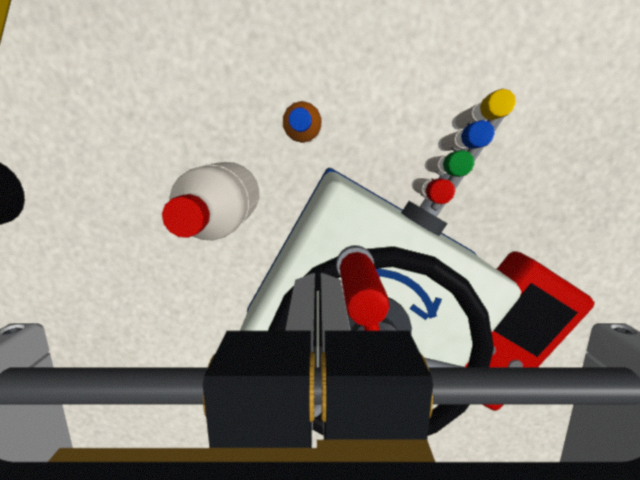

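The wrist view shows the handle touching the right side of the fingertips, with its top at about (370,308) and its foot ring at about (356,263). The tubes are almost upright.

Run:
```python
from loc import *
c=wcam(dict(np.load('last_wrist.npz')),ctrl.get_obs())
for p in(world(c,370,308,z=.213),world(c,357,264,z=.158)):
    d=p[:2]-C; print(p,np.degrees(np.arctan2(d[1],d[0])),np.hypot(*d))
d=np.array([.5763,.0613])-C; print('start',np.degrees(np.arctan2(d[1],d[0])))
```

```text
[0.57097545 0.06826326 0.213     ] 40.5562738327014 0.07038394041516549
[0.57175277 0.06836517 0.158     ] 40.21110838394658 0.07104207814498043
start 33.41938081777185
```

```bash
python3 -m creep '{"translation":[[2,-1,0],[4,-2.5,0],[6,-4,0],[7,-5.5,0],[7,-5.5,0]],"yaw":[0,0,0,0,0],"gripper":[255,255,255,255,255]}'
python3 -m creep '{"translation":[[-5,4,0],[-12,8,0],[-15,10,10],[-15,10,40],[-15,10,80]],"yaw":[0,0,0,0,0],"gripper":[255,255,255,255,255]}'
python3 -m creep '{"translation":[[0,0,30],[-20,-20,50],[-40,-50,60],[-60,-80,60],[-75,-110,60]],"yaw":[0,0,0,0,0],"gripper":[255,255,255,255,255]}'
python3 -m creep '{"translation":[[-15,-35,0],[-30,-70,0],[-45,-105,0],[-60,-140,0],[-75,-175,0]],"yaw":[0,0,0,0,0],"gripper":[255,255,255,255,255]}'
python3 - <<'E'
from loc import *
for n in('top','side'):
    snap(n,n+'5.png'); X,u,v=handle(n,ctr=C); 
    if len(X):
        m=np.median(X,0); d=m[:2]-C; print(n,len(X),m,np.degrees(np.arctan2(d[1],d[0])))
E
```

```text
time_s: 8.37
ee_pos: [0.5591, 0.0783, 0.1893]
eef_rot: [-3.139, 0.003, 0.458]
force: [-0.5, 1.7, -0.9]
grip_width: 0.0005
time_s: 8.78
ee_pos: [0.5425, 0.0886, 0.2689]
eef_rot: [-3.138, 0.007, 0.459]
force: [0.9, 0.5, 1.3]
grip_width: 0.0005
time_s: 9.2
ee_pos: [0.4658, -0.0219, 0.3306]
eef_rot: [-3.14, 0.005, 0.46]
force: [1.2, -0.2, 0.7]
grip_width: 0.0005
time_s: 9.62
ee_pos: [0.3895, -0.1979, 0.3317]
eef_rot: [-3.141, 0.005, 0.46]
force: [1.3, -0.2, -0.0]
grip_width: 0.0004
top 57 [0.57675363 0.05996998 0.21310655] 32.30786449498018
side 41 [0.57451725 0.06237841 0.2111287 ] 34.96931170930336
```

View pics/top5.png

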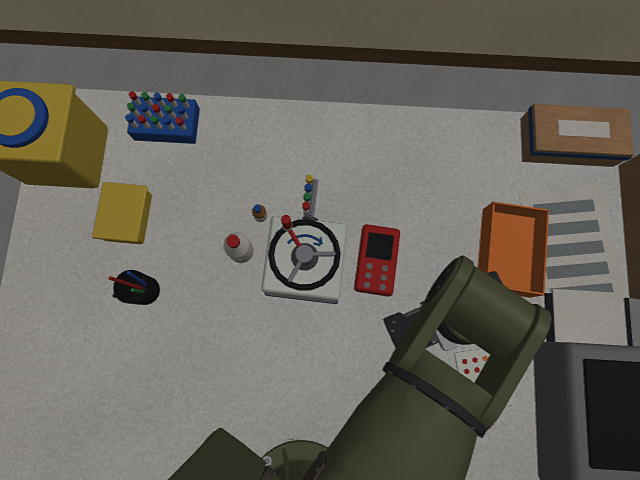

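The handle's top is back at (286,219), the caps are up and nothing else has moved. The arm is clear.

```bash
python3 -c "
from station import ctrl
print(ctrl.hand_in())"
```

```text
the job is handed in; nothing more can be done
None
```

I pushed the wheel clockwise through one full turn with the closed fingertips, then lifted the arm away and handed the job in. No verdict is reported at hand-in.

- **Handle position:** at the end, the top camera put the handle within about 1 mm of its starting position and the side camera within about 2 mm. Both are well inside the 14 mm allowed.
- **Tubes:** they are caps up again, as they were at the start.
- **Other things on the desk:** none looked moved in the final top view. I compared them by eye and did not measure each one.
- **Forces and time:** the force at the end of each pushing move was about 2–4 N. The robot's clock read about 9.6 s of the 64 s allowed.
- **Disagreement between cameras:** the top and side cameras differed by about 3° on the handle's angle at the end (32.3° and 35.0°). They differed in the same way at the start, so this looks like calibration rather than wheel error.

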